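Nip down the filter holder's wing nuts

TASK

Tighten the membrane filter holder evenly: the wing nut beside the outlet spout is already tight, so leave that one as it is. Working clockwise round the rim (seen from above) from the spout, give the next wing nut one quarter turn clockwise, and after it the last one likewise, one quarter turn clockwise.

Things in the scene. Friction and masses are not known exactly. Their poses are not given: they have to be found in the camera images.
- holder: Round steel filter holder, fixed, 210 mm across, rim top 70 mm above the bench. Origin: centre of its underside; x points to the outlet spout, a ribbed tube rising outward to 155 mm from the centre, its end 90 mm above the bench. Three alike wing nuts stand on the rim 85 mm from the centre, 120 degrees apart, the first in line with the spout. A stub 32 mm across in the middle ends 30 mm above the rim.
- nut_spout_grip (a point): The wing nut beside the spout (already tight). Brass: upright flat wings 60 mm tip to tip, 10 mm thick, on a round foot 26 mm across, 12 mm high; 45 mm high in all. Origin = grip point: on the turning axis, midway up the wings, 32 mm above the rim top (102 mm above the bench). x runs along the wings, z up; it turns with the nut. Turns at about 0.12 N m, never rises or sinks, stays where it is left.
- nut_second_grip (a point): The next wing nut clockwise round the rim, seen from above: to be turned first. Same shape and axes as nut_spout_grip: origin on the turning axis midway up the wings, x along the wings.
- nut_third_grip (a point): The last wing nut clockwise round the rim: to be turned second. Same shape and axes as nut_spout_grip.
- nut_spout (a joint): Wing nut beside the spout. Its turn from where it was found, in rad: 0 at the start, growing clockwise seen from above (1.57 is a quarter turn tighter); no stop or click near there.
- nut_second (a joint): Second wing nut. Its turn from where it was found, in rad: 0 at the start, growing clockwise seen from above (1.57 is a quarter turn tighter); no stop or click near there.
- nut_third (a joint): Third wing nut. Its turn from where it was found, in rad: 0 at the start, growing clockwise seen from above (1.57 is a quarter turn tighter); no stop or click near there.

How it is judged:
On the way, in this order (a step that is already met when the one before it is completed fails the run):
1. the second nut is a quarter turn tighter (within 20 degrees), the third not yet turned (value of joint nut_second between 1.22 and 1.92 rad and value of joint nut_third between -0.26 and 0.26 rad), for 0.2 s.
2. the third nut is a quarter turn tighter (within 20 degrees) (value of joint nut_third between 1.22 and 1.92 rad and value of joint nut_second between 1.22 and 1.92 rad), for 0.2 s.
At the end, for the whole second after the job is handed in: The second and third nuts each stand 70 to 110 degrees clockwise of where they were found and are at rest; the nut beside the spout is within 15 degrees of where it was (all of step 2 and value of joint nut_spout between -0.26 and 0.26 rad and velocity of joint nut_second between -0.1 and 0.1 rad/s and velocity of joint nut_third between -0.1 and 0.1 rad/s); the robot touches nothing.
It fails at once if the nut beside the spout is turned by more than 15 degrees (value of joint nut_spout above 0.26 rad or value of joint nut_spout below -0.26 rad).
It also fails if it takes over 45 s, if anything falls off the work surface, if the arm or the gripper's body presses on something with over 40 N, if the wrist force passes 120 N, or if a joint passes its speed limit or range.

ROBOT

A 7-joint arm with a two-finger parallel gripper is mounted at the origin on the work surface. World frame = base frame: x ahead of the robot, y to its left, z up, the work surface at z = 0. Lengths are in m, angles in rad, forces in N, time in s.
With the tool pointing down it reaches from about 0.425 to 0.95 m from the base axis. Payload 4.7 kg.
Tool frame: the origin (TCP) lies on the centre line of the jaws, within the pads' length; the fingertips stand robot.nose_length ahead of it and the grasp point (between the pads) lies 8 mm behind it (robot.nose_length is the distance from the TCP to the fingertips, in m); z points along the fingers, y is the line along which they close (so a half turn about z gives the same grasp; the last joint's range is limited). The gripper opens to 85 mm and grips with 20 to 120 N. Pads are 22 mm wide; open, the fingers measure 114 mm over their backs; the gripper's body (76 mm by 85 mm) begins 54 mm behind the grasp point. The pads swing forward as they close: fully open they stand 13 mm farther back than shut.
Start: joints at [1.271, 0.469, -0.049, 1.532, 0.024, 1.141, -0.082], TCP at [0.181, -0.65, 0.218] pointing down, gripper open.
Joint ranges: [-2.59, 2.59], [-0.33, 1.99], [-1.39, 1.29], [0.1, 2.45], [-1.04, 4.18], [0.21, 1.99], [-2.66, 2.66]. Speed limits (rad/s): [2.57, 2.57, 3.14, 3.14, 3.14, 3.14, 3.14].

INTERFACE

Orientations are given as [roll, pitch, yaw] about the fixed x, y, z axes, in that order (R = Rz(yaw) Ry(pitch) Rx(roll)).
In Python, from plant import robot gives the robot as it stands. Calls block until the motion is done:
- robot.goto(position, orientation): joint-space move of the TCP to a pose.
- robot.move_straight(position, vel=0.15, attitude=None, contact_N=None): straight line of the TCP; attitude=None keeps the orientation; vel is the mean speed in m/s. With contact_N (N) it stops when the force on the tool has changed by that much, and returns True; else False.
- robot.move_joints(angles): joint-space move.
- robot.grip(opening, strength=None): opening from 0.0 (shut) to 1.0 (fully open); strength is the grip in N (None keeps the last); returns when the fingers have stopped.
- robot.sleep(seconds).
- robot.inverse_kinematics(position, orientation): joint angles nearest the present ones, or None.
- robot.sense(): the state.
- robot.grab_frame(name): name is "side" or "top"; returns a dict with "image" (400x640x3 uint8, red, green, blue), "range_z" (400x640 float32, m along the optical axis (not along the pixel's ray), 0 where there is no reading), "fx", "fy", "cx", "cy" (pixels), "dist_coeffs" ([k1, k2, p1, p2, k3] as OpenCV has them; the pictures are not rectified), "R" (3x3) and "t" (3): a world point X has camera coordinates R X + t. Camera axes: x right, y down, z forward; pixel columns grow to the right and rows downward; lengths in m; the calibration is good to about 2 mm. A picture is of the moment at which its call begins.
A pose or a line that the arm cannot do raises robot.IKError and nothing moves.
- robot.close_job(): hands the job in; it is judged then, once.
The state is a dict: "t": time; "joint_pos": joint angles; "joint_velocities": joint speeds; "effort": joint torques, N m; "tcp_pos": TCP position; "tcp_rot": TCP orientation; "wrist_force": force on the tool from outside, world axes, zero at the start; "torque": the same for the moment, N m; "opening": opening from 0.0 (shut) to 1.0 (fully open); "gripper_force": force on a finger pad.
Only numpy, scipy, OpenCV 4.12 (cv2) and the standard library are available. Lean on these libraries where they do the work, as an engineer would, in place of code of your own. Each camera call takes 0.05 s, during which the arm holds its last target. There are 200 camera calls.

## Working session

There is one attempt and no reset: what is moved stays moved. The work goes in short steps, each a Python script; the robot and the scene stay as the last script left them, time stands still between calls to the robot, and variables do not carry over. Pictures are saved under pics/ and viewed, at most 10 in all, crops included, and the job is handed in when it is done.

```bash
mkdir -p pics
cat > h.py <<'E'
import numpy as np, cv2
from plant import robot
def save(n,im): cv2.imwrite('pics/'+n,im[:,:,::-1])
def cloud(f):
    h,w=f['range_z'].shape
    K=np.array([[f['fx'],0,f['cx']],[0,f['fy'],f['cy']],[0,0,1]])
    u,v=np.meshgrid(np.arange(w),np.arange(h))
    p=cv2.undistortPoints(np.stack([u,v],-1).reshape(-1,1,2).astype(float),K,np.array(f['dist_coeffs'])).reshape(h,w,2)
    z=f['range_z'][...,None]
    pc=np.concatenate([p*z,z],-1)
    X=(pc-np.array(f['t']))@np.array(f['R'])
    X[f['range_z']==0]=np.nan
    return X
E
python3 - <<'E'
from h import *
import pickle
d={}
for n in ('top','side'):
    f=robot.grab_frame(n); d[n]=f; save(n+'0.png',f['image'])
    R=np.array(f['R']);print(n,-R.T@np.array(f['t']),R[2],f['fx'])
pickle.dump(d,open('f0.pkl','wb'))
s=robot.sense();print(s['t'],s['tcp_rot'],s['opening'],robot.nose_length)
E
```

```text
top [0.52897283 0.04973219 0.77057827] [ 0.04712945 -0.01569979 -0.9987654 ] 475.68929008727855
side [0.31027261 0.54074214 0.48911818] [ 0.38842166 -0.69791393 -0.60170156] 368.0064563228032
0.1 [-3.13986081e+00  6.67086556e-05  2.70832205e-01] 0.9997897573674444 0.011
```

View pics/top0.png

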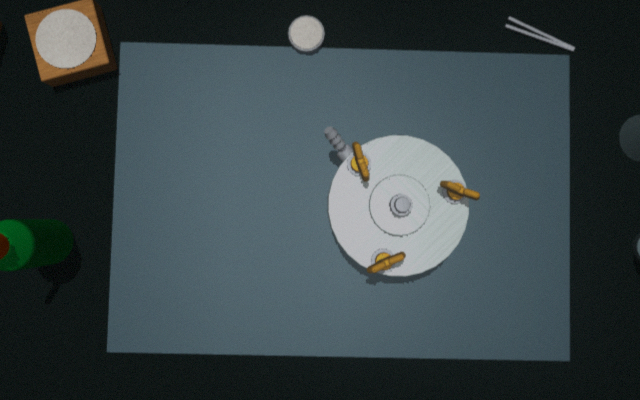

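View pics/side0.png

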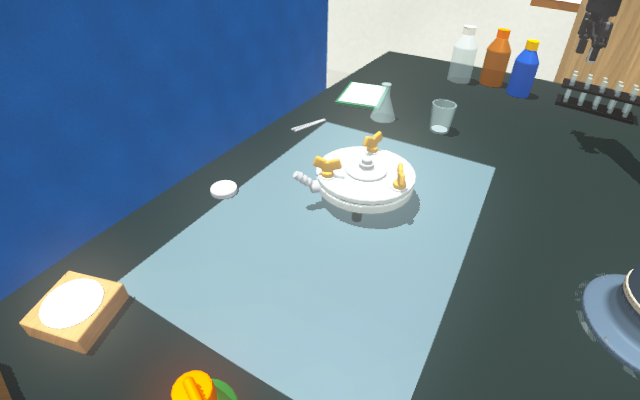

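The top view shows the holder centred near (400,205), with the spout at upper left (335,140) and the spout nut at (360,160). Clockwise from there, the second nut is at (458,190) and the third at (385,262). The side view agrees, and nothing stands near the holder.

```bash
cat >> h.py <<'E'
from scipy import ndimage
def nuts(f,verbose=True):
    """grip points & wing direction (deg) from brass-coloured cloud points at wing height"""
    X=cloud(f); hsv=cv2.cvtColor(f['image'],cv2.COLOR_RGB2HSV)
    m=(hsv[...,0]>8)&(hsv[...,0]<32)&(hsv[...,1]>120)&(hsv[...,2]>60)
    m&=(X[...,2]>0.088)&(X[...,2]<0.125)&(X[...,0]>.3)&(X[...,0]<1)&(abs(X[...,1])<.4)
    l,n=ndimage.label(m,np.ones((3,3))); out=[]
    for i in range(1,n+1):
        P=X[l==i]
        if len(P)<40: continue
        v,u=np.argwhere(l==i).mean(0)
        (c,s,a)=cv2.minAreaRect((P[:,:2]*1000).astype(np.float32))
        w,V=np.linalg.eigh(np.cov(P[:,:2].T)); d=V[:,1]
        print('px',round(u),round(v),'n',len(P),'c',np.round(np.array(c)/1000,4),'mean',np.round(P[:,:2].mean(0),4),'size',np.round(s,1),'dir',round(np.degrees(np.arctan2(d[1],d[0]))%180,1),'zmax',round(P[:,2].max(),4))
E
python3 - <<'E'
from h import *
import pickle
d=pickle.load(open('f0.pkl','rb'))
for n in d: print(n); nuts(d[n])
f=d['top'];X=cloud(f)
m=(X[...,2]>0.062)&(X[...,2]<0.078)
P=(X[m][:,:2]*1000).astype(np.float32)
print('rim',cv2.minEnclosingCircle(P))
hsv=cv2.cvtColor(f['image'],cv2.COLOR_RGB2HSV)
m=(X[...,2]>0.092)&(X[...,2]<0.108)&(hsv[...,1]<80); print('stub',m.sum(),np.median(X[m],0))
m[:]=False; m[125:150,320:345]=True; m&=X[...,2]>.06; print('spout',m.sum(),X[m].mean(0))
E
```

```text
top
px 360 160 n 260 c [ 0.6121 -0.0178] mean [ 0.6117 -0.0168] size [54.9 10.2] dir 18.3 zmax 0.116
px 461 190 n 259 c [ 0.5745 -0.1575] mean [ 0.5737 -0.1581] size [53.  10.4] dir 70.0 zmax 0.1164
px 386 263 n 287 c [ 0.4689 -0.0559] mean [ 0.4698 -0.0547] size [10.  55.5] dir 115.9 zmax 0.1167
side
px 372 137 n 67 c [ 0.5735 -0.1557] mean [ 0.5736 -0.1538] size [51.9  9.6] dir 69.9 zmax 0.1124
px 324 161 n 102 c [ 0.6118 -0.013 ] mean [ 0.6163 -0.0117] size [48.8  4.5] dir 19.2 zmax 0.1135
px 401 175 n 75 c [ 0.4671 -0.0487] mean [ 0.4649 -0.0434] size [ 8.4 45.8] dir 116.3 zmax 0.1145
rim ((506.21929931640625, 138.87863159179688), 325.7712707519531)
stub 278 [ 0.55277816 -0.07769769  0.10015309]
spout 294 [0.64661851 0.0186869  0.07823461]
```

Brass tops sit at 0.116 m, the nuts are 83.5–85.6 mm from the common centre (0.552,-0.077), and the spout bearing is about 45°. All of this matches the given sizes. Next I check that the arm can reach the grasp and turn.

```bash
cat >> h.py <<'E'
N2=(0.5742,-0.157,70.0); N3=(0.4685,-0.0555,116.0)
def ik(p,deg): return robot.inverse_kinematics(p,[np.pi,0,np.radians(deg)])
E
python3 - <<'E'
from h import *
for x,y,a in (N2,N3):
    for b in (a,a-180):
        for z in (.2,.096):
            print(b,z,[None if q is None else np.round(q,2) for q in (ik([x,y,z],b),ik([x,y,z],b-90))])
E
```

```text
70.0 0.2 [array([ 0.62,  0.41, -0.57,  1.73,  0.25,  1.07, -0.37]), array([ 0.39,  0.37, -0.25,  1.74,  0.11,  1.05, -1.82])]
70.0 0.096 [array([ 0.59,  0.53, -0.53,  1.82,  0.34,  0.88, -0.45]), array([ 0.34,  0.48, -0.19,  1.84,  0.12,  0.84, -1.83])]
-110.0 0.2 [array([ 0.99,  0.63, -1.18,  1.71,  0.62,  1.23,  2.46]), array([ 0.74,  0.45, -0.74,  1.72,  0.34,  1.1 ,  1.12])]
-110.0 0.096 [array([ 0.98,  0.8 , -1.18,  1.8 ,  0.82,  1.13,  2.3 ]), array([ 0.71,  0.57, -0.7 ,  1.82,  0.46,  0.92,  1.02])]
116.0 0.2 [array([ 0.71,  0.24, -0.78,  1.99,  0.2 ,  0.99,  0.29]), array([ 0.55,  0.21, -0.59,  1.99,  0.14,  0.98, -1.23])]
116.0 0.096 [array([ 0.62,  0.39, -0.72,  2.09,  0.36,  0.78,  0.13]), array([ 0.46,  0.35, -0.52,  2.1 ,  0.25,  0.75, -1.33])]
-64.0 0.2 [array([-0.92,  0.26,  1.13,  2.06, -0.28,  0.99, -2.33]), array([ 0.99,  0.36, -1.16,  1.98,  0.38,  1.05,  1.68])]
-64.0 0.096 [array([-0.7 ,  0.42,  0.92,  2.16, -0.48,  0.78, -2.15]), array([ 0.93,  0.58, -1.17,  2.08,  0.68,  0.93,  1.4 ])]
```

```bash
cat >> h.py <<'E'
def st(m):
    s=robot.sense(); print(m,'t',round(s['t'],1),'tcp',np.round(s['tcp_pos'],4),'op',round(s['opening'],3),'F',np.round(s['wrist_force'],1),'T',np.round(s['torque'],2),'gf',np.round(s['gripper_force'],1))
    return s
def rpy(a): return [np.pi,0,np.radians(a)]
def approach(x,y,a,z=.096):
    robot.goto([x,y,.22],rpy(a)); robot.grip(.6)
    st('above')
    print('hit',robot.move_straight([x,y,z],vel=.08,contact_N=8)); st('down')
    robot.grip(0.0,30); return st('gripped')
E
python3 - <<'E'
from h import *
approach(*N2)
E
```

```text
above t 2.8 tcp [ 0.5742 -0.1571  0.22  ] op 0.603 F [ 0.1  0.6 -0.4] T [ 0.04  0.04 -0.02] gf 0.0
hit False
down t 4.5 tcp [ 0.5746 -0.1571  0.0965] op 0.6 F [ 0.5 -0.6 -0.7] T [0.04 0.05 0.03] gf 0.0
gripped t 5.0 tcp [ 0.575  -0.1573  0.0963] op 0.054 F [ 3.4 -0.6 -0.3] T [-0.14 -0.52 -0.02] gf 29.3
```

```bash
cat >> h.py <<'E'
def turn(deg,n=4):
    q0=np.array(robot.sense()['joint_pos'])
    for k in range(1,n+1):
        q=q0.copy(); q[6]-=np.radians(deg)*k/n
        robot.move_joints(q); s=st('turn%d'%k)
        if np.linalg.norm(s['wrist_force'])>40: print('STOP'); break
def release():
    robot.grip(.6); st('open')
    p=robot.sense()['tcp_pos']; robot.move_straight([p[0],p[1],.22],vel=.12); st('up')
E
python3 - <<'E'
from h import *
robot.grip(0.0,50); turn(90,3)
f=robot.grab_frame('side'); save('side1.png',f['image'][90:240,240:480].repeat(3,0).repeat(3,1))
E
```

```text
turn1 t 5.9 tcp [ 0.5723 -0.1582  0.0971] op -0.002 F [-3.2 -0.7  5.7] T [-0.08  0.88 -0.01] gf 3.0
turn2 t 6.5 tcp [ 0.5725 -0.1578  0.097 ] op -0.003 F [-3.1 -0.5  5.1] T [0.05 0.77 0.01] gf 2.6
turn3 t 7.0 tcp [ 0.5737 -0.1579  0.0968] op 0.001 F [-1.1 -0.   1.2] T [ 0.03  0.14 -0.03] gf 0.5
```

View pics/side1.png

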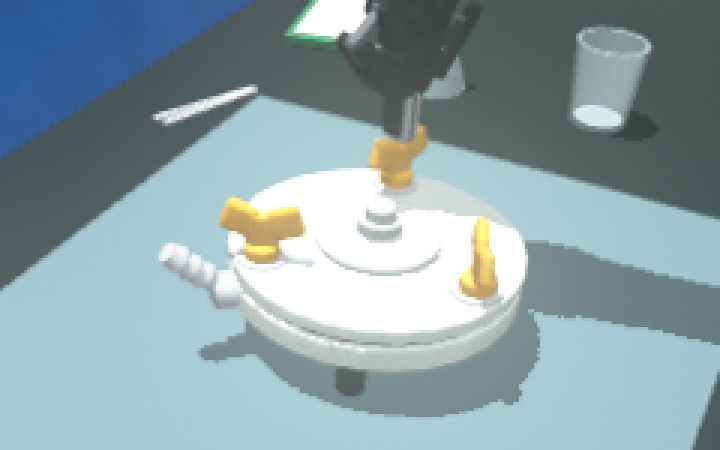

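The picture shows the fingers shut in the V-notch between the second nut's wings at about (405,140), so the pads slipped up off the wing. I'll lift, clear the view, and measure the nut's angle and its height profile along the wings.

Run:
```python
from h import *
import pickle
release()
robot.goto([.45,-.30,.25],rpy(20)); st('away')
f=robot.grab_frame('top'); nuts(f); pickle.dump(f,open('f1.pkl','wb'))
save('top1.png',f['image'][120:290,310:500].repeat(3,0).repeat(3,1))
X=cloud(pickle.load(open('f0.pkl','rb'))['top']).reshape(-1,3)
for x,y,a in (N2,N3):
    u=np.array([np.cos(np.radians(a)),np.sin(np.radians(a))]); d=X[:,:2]-[x,y]
    s=d@u; w=d@[-u[1],u[0]]
    for b in range(-32,33,4):
        m=(abs(s*1000-b)<2)&(abs(w)<.004)
        if m.any(): print(b,np.round(X[m][:,2].max(),3),np.round(np.median(X[m][:,2]),3),end=' | ')
    print()
```

```text
open t 7.6 tcp [ 0.574  -0.1581  0.0965] op 0.6 F [ 0.1 -0.2 -0.5] T [ 0.01 -0.   -0.01] gf 0.0
up t 8.8 tcp [ 0.5734 -0.1581  0.219 ] op 0.596 F [-0.2 -0.7 -0.1] T [ 0.05 -0.02  0.03] gf 0.0
away t 9.8 tcp [ 0.4504 -0.2992  0.2497] op 0.597 F [ 0.3  0.2 -0.2] T [ 0.02 -0.    0.01] gf 0.0
px 360 160 n 261 c [ 0.6123 -0.0178] mean [ 0.6114 -0.017 ] size [55.2 10.2] dir 18.5 zmax 0.1158
px 460 190 n 260 c [ 0.5743 -0.1577] mean [ 0.5738 -0.1578] size [52.4 10.2] dir 70.0 zmax 0.1169
px 385 263 n 292 c [ 0.469 -0.056] mean [ 0.4697 -0.0545] size [10.1 55.8] dir 116.1 zmax 0.1166
-32 0.102 0.1 | -28 0.114 0.11 | -24 0.116 0.113 | -20 0.115 0.113 | -16 0.115 0.112 | -12 0.113 0.11 | -8 0.11 0.108 | -4 0.109 0.106 | 0 0.109 0.108 | 4 0.112 0.11 | 8 0.114 0.11 | 12 0.114 0.111 | 16 0.115 0.113 | 20 0.116 0.11 | 24 0.111 0.099 | 28 0.1 0.071 | 32 0.073 0.071 | 
-32 0.1 0.071 | -28 0.11 0.104 | -24 0.117 0.113 | -20 0.116 0.113 | -16 0.114 0.112 | -12 0.112 0.111 | -8 0.112 0.109 | -4 0.11 0.107 | 0 0.108 0.106 | 4 0.11 0.109 | 8 0.112 0.11 | 12 0.115 0.112 | 16 0.116 0.113 | 20 0.116 0.113 | 24 0.113 0.106 | 28 0.102 0.098 | 32 0.003 0.001 |
```

View pics/top1.png

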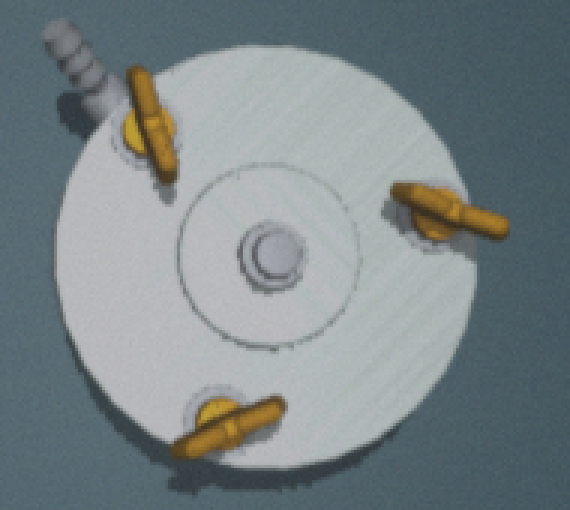

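The second nut is untouched at 70.0°, the same as before, so no harm was done. I'll measure where the shut fingertips really stand relative to the TCP.

Run:
```python
from h import *
for o in (0.0,.12,.6):
    robot.grip(o,30); s=robot.sense(); p=np.array(s['tcp_pos'])
    f=robot.grab_frame('side'); X=cloud(f)
    m=(np.linalg.norm(X[...,:2]-p[:2],axis=2)<.06)&(X[...,2]>.12)&(X[...,2]<.33)
    P=X[m]; print(o,s['opening'],p,'n',m.sum(),'lowest',np.round(np.sort(P[:,2])[[0,3,10,30]]-p[2],4), 'lowpt',P[np.argsort(P[:,2])[:10]].mean(0)-p)
    v,u=np.argwhere(m).mean(0).astype(int); print(u,v)
    if o==0: save('side2.png',f['image'][max(v-50,0):v+50,u-60:u+60].repeat(5,0).repeat(5,1))
st('x')
```

```text
0.0 -0.005001895193184945 [ 0.45005815 -0.29996217  0.24998141] n 406 lowest [0.0133 0.0138 0.0158 0.0204] lowpt [-0.00342275  0.0044561   0.01435972]
461 44
0.12 0.1240233426342754 [ 0.4499969  -0.30000861  0.2500353 ] n 441 lowest [0.0129 0.0134 0.0155 0.0196] lowpt [-0.00298229  0.01107876  0.01388237]
461 45
0.6 0.6008569240153804 [ 0.45001308 -0.30000634  0.25001004] n 506 lowest [0.0158 0.0165 0.0176 0.0213] lowpt [-7.56129025e-05  9.22805630e-03  1.68018864e-02]
461 45
x t 11.2 tcp [ 0.45 -0.3   0.25] op 0.598 F [ 0.2 -0.5  1.3] T [ 0.01  0.01 -0.02] gf 0.0
```

View pics/side2.png

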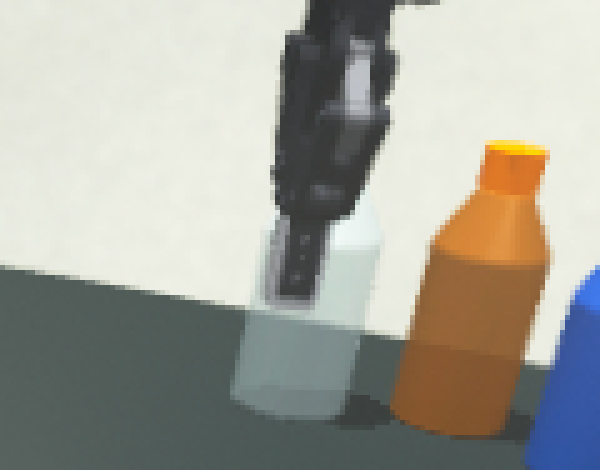

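The shut fingertips stand about 13 mm behind (above) the TCP, not 11 mm ahead of it. In the picture the tip ends at crop (290,305), and the range data agrees with the fingers slipping off the wing's top edge at z≈0.108. So I'll go about 23 mm lower, guarded by contact force.

Run:
```python
from h import *
s=approach(.5742,-.1573,70.0,z=.074)
if s['opening']>.08:
    robot.grip(0.0,50); turn(90,3)
    f=robot.grab_frame('side'); save('side3.png',f['image'][90:240,240:480].repeat(3,0).repeat(3,1)); nuts(f)
```

```text
above t 12.3 tcp [ 0.5736 -0.1594  0.2202] op 0.602 F [ 0.1 -0.9  0.5] T [ 0.01 -0.    0.06] gf 0.0
hit False
down t 14.2 tcp [ 0.5745 -0.1573  0.0744] op 0.599 F [ 0.2 -0.2  0.8] T [ 0.05 -0.03 -0.05] gf 0.0
gripped t 14.7 tcp [ 0.5749 -0.1576  0.0743] op 0.102 F [ 2.6 -0.4  0.1] T [-0.15 -0.33 -0.07] gf 33.5
turn1 t 15.5 tcp [ 0.576  -0.1582  0.0744] op 0.101 F [ 5.  -1.8 -2.2] T [-0.29 -0.85 -0.06] gf 53.4
turn2 t 16.0 tcp [ 0.5765 -0.1593  0.0744] op 0.104 F [ 5.8 -4.4 -3.2] T [-0.73 -1.22 -0.15] gf 53.2
turn3 t 16.6 tcp [ 0.5764 -0.1605  0.0744] op 0.103 F [ 5.2 -5.4 -3.4] T [-1.07 -1.15 -0.1 ] gf 53.2
px 324 161 n 118 c [ 0.611  -0.0134] mean [ 0.615  -0.0121] size [51.1  6.5] dir 18.1 zmax 0.1129
px 401 174 n 87 c [ 0.4675 -0.0492] mean [ 0.4657 -0.0453] size [ 8.7 47.8] dir 115.8 zmax 0.1131
```

View pics/side3.png

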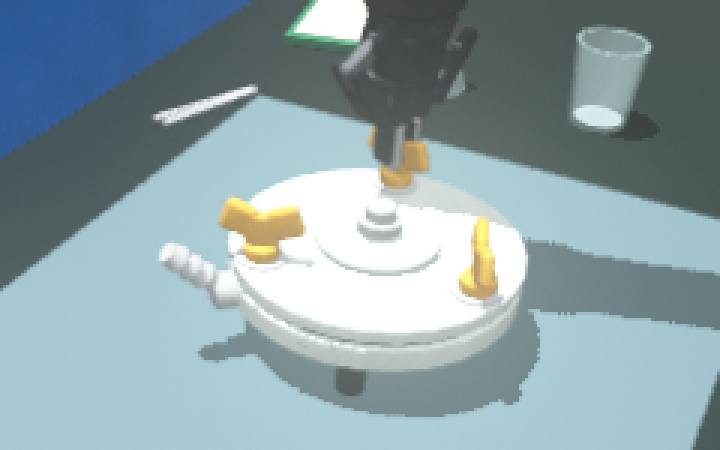

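The picture shows the fingers holding the second nut at crop (395,150). Opening 0.10 matches the 10 mm wing, and it turned through 90° under steady force. Release, move over the third nut, and check the angle.

Run:
```python
from h import *
release()
robot.goto([.40,-.0555,.23],rpy(116)); st('over')
for n in ('top','side'): print(n); nuts(robot.grab_frame(n))
```

```text
open t 17.1 tcp [ 0.5747 -0.1572  0.0743] op 0.603 F [0.  0.1 0.3] T [ 0.05  0.03 -0.  ] gf 0.0
up t 18.5 tcp [ 0.5741 -0.1573  0.2191] op 0.601 F [-0.9 -0.5 -0.3] T [-0.05 -0.01 -0.  ] gf 0.0
over t 20.6 tcp [ 0.4002 -0.0556  0.2301] op 0.597 F [0.4 0.3 0.1] T [ 0.02 -0.06 -0.04] gf 0.0
top
px 360 160 n 259 c [ 0.6121 -0.0176] mean [ 0.6119 -0.0168] size [54.9 10.4] dir 18.4 zmax 0.1153
px 460 189 n 293 c [ 0.5733 -0.1596] mean [ 0.5741 -0.1584] size [ 9.4 54.6] dir 159.7 zmax 0.1174
px 385 263 n 290 c [ 0.4687 -0.0554] mean [ 0.4697 -0.0544] size [ 9.8 54.4] dir 115.9 zmax 0.1176
side
px 373 138 n 98 c [ 0.5718 -0.1561] mean [ 0.5721 -0.1551] size [ 9.4 53. ] dir 159.6 zmax 0.1141
px 324 161 n 103 c [ 0.6122 -0.0142] mean [ 0.6162 -0.0118] size [48.8  7.2] dir 18.7 zmax 0.1125
px 401 175 n 74 c [ 0.467  -0.0486] mean [ 0.4651 -0.0439] size [ 8.2 45.3] dir 116.3 zmax 0.1148
```

The second nut went from 70.0° to 159.7° (−20.3°), a quarter turn clockwise. Now the third.

Run:
```python
from h import *
s=approach(.4688,-.0552,116.0,z=.074)
if s['opening']>.08:
    robot.grip(0.0,50); turn(90,3); release()
    robot.goto([.40,-.0555,.23],rpy(26)); st('clear')
    for n in ('top','side'): print(n); nuts(robot.grab_frame(n))
```

```text
above t 21.3 tcp [ 0.468  -0.0554  0.2202] op 0.598 F [-0.1  0.9 -0.5] T [ 0.01 -0.01  0.04] gf 0.0
hit False
down t 23.3 tcp [ 0.4691 -0.0553  0.0743] op 0.597 F [ 0.8  0.2 -0.3] T [ 0.01  0.01 -0.03] gf 0.0
gripped t 23.7 tcp [ 0.4693 -0.0551  0.0742] op 0.102 F [0.4 0.4 2. ] T [ 0.1  -0.11 -0.08] gf 32.7
turn1 t 24.5 tcp [ 0.4698 -0.0549  0.0743] op 0.106 F [ 2.5  1.3 -1.6] T [ 0.17 -0.57 -0.1 ] gf 53.2
turn2 t 25.1 tcp [ 0.4703 -0.0551  0.0743] op 0.104 F [ 5.9  0.6 -3.4] T [ 0.19 -1.07 -0.08] gf 52.9
turn3 t 25.6 tcp [ 0.4707 -0.0555  0.0743] op 0.107 F [ 5.7 -0.1 -3.8] T [-0.09 -1.25 -0.12] gf 52.7
open t 26.1 tcp [ 0.4689 -0.0551  0.0742] op 0.604 F [-0.4  0.5  0.3] T [ 0.02 -0.   -0.05] gf 0.0
up t 27.5 tcp [ 0.4683 -0.0552  0.2193] op 0.605 F [-0.  -0.3 -0.6] T [ 0.01 -0.03  0.05] gf 0.0
clear t 27.9 tcp [ 0.3994 -0.0561  0.2297] op 0.599 F [ 0.9 -0.1  1.1] T [-0.03 -0.01 -0.  ] gf 0.0
top
px 360 160 n 258 c [ 0.6121 -0.0179] mean [ 0.6115 -0.017 ] size [55.7 10.4] dir 18.7 zmax 0.116
px 460 189 n 300 c [ 0.5733 -0.1594] mean [ 0.5741 -0.1584] size [ 9.5 54.7] dir 159.9 zmax 0.1164
px 386 262 n 270 c [ 0.4707 -0.056 ] mean [ 0.4707 -0.0551] size [54.3 10.3] dir 25.7 zmax 0.1164
side
px 373 138 n 108 c [ 0.5727 -0.1562] mean [ 0.572  -0.1551] size [11.1 54.5] dir 158.8 zmax 0.1145
px 324 161 n 106 c [ 0.6121 -0.0138] mean [ 0.6165 -0.0117] size [49.1  5.8] dir 18.2 zmax 0.1137
px 401 172 n 75 c [ 0.4688 -0.0526] mean [ 0.4675 -0.0529] size [53.9  4.4] dir 26.2 zmax 0.1128
```

The third nut went from 116° to 25.7°, and the spout nut still reads 18.5°. The arm is clear.

```bash
python3 -c "
from plant import robot
robot.sleep(.3); print(robot.close_job())"
```

```text
the job is handed in; nothing more can be done
None
```

The job is handed in: by the cameras, the second and then the third wing nut each turned about 90° clockwise, the spout nut did not move, and the arm was clear at about 28 s; the first grip on the second nut slipped without turning it and was redone lower.

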